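# Stack the sample tins by weight in the carrying frame and lock it for sea

### The arm

A 6-joint arm with a two-finger parallel gripper is mounted at the origin on the work surface; the furniture and walls round the work are solid. World frame = base frame: x ahead of the robot, y to its left, z up, the work surface at z = 0. Lengths are in mm, angles in rad, forces in N, time in s.
With the tool pointing down it reaches from about 350 to 775 mm from the base axis. Payload 7.3 kg.
Tool frame: the origin (TCP) lies between the finger pads, 19 mm behind the fingertips; this is the grasp point; z points along the fingers, y is the line along which they close (so a half turn about z gives the same grasp; the last joint's range is limited). The gripper opens to 92 mm and grips with 3 to 60 N. Pads are 19 mm wide; open, the fingers measure 130 mm over their backs; the gripper's body (75 mm by 190 mm) begins 47 mm behind the grasp point.
Start: joints at [1.036, 0.342, 1.524, -0, 1.275, -0.146], TCP at [199.003, 485.841, 245.541] pointing down, gripper open.
Joint ranges: [-2.53, 2.53], [-0.77, 2.02], [0.04, 2.7], [-1, 4.14], [0.28, 2.66], [-3.11, 3.11]. Speed limits (rad/s): [2.57, 2.57, 3.14, 3.14, 3.14, 3.14].

### API

Orientations are given as [roll, pitch, yaw] about the fixed x, y, z axes, in that order (R = Rz(yaw) Ry(pitch) Rx(roll)).
In Python, from plant import get_obs, vision, workorder gives the robot as it stands.
- The arm moves only by the shell command python3 -m pendant 'ROWS' [OPENING]. ROWS is a JSON object of lists of equal length, an entry for each row: "dp": the shift along the tool's x, y, z in m, a list of three; "rotation": the turn, a rotation vector about the tool's x, y, z in rad, a list of three. A call has 1 to 8 rows; each row is the pose to reach, as a shift and turn from the pose commanded when the call began, along the tool's axes at that moment; what a row does not reach only later rows make up. A row lasts 1/8 s, in which the tool goes at most 62.5 mm and 10.7 degrees, less where a joint would pass 70% of its speed; a pose out of reach is approached as far as the arm can. A call with a gripper value outside its range is refused whole. OPENING is the finger opening in m, from 0 to 0.0918, set as the call begins (- or left out, the last holds). The fingers move at their own pace and stop on an object; the grip force is fixed at half the most. Time passes only in rows, so rows that repeat a pose let the fingers close. It gives the time, the measured TCP pose, the force, the opening and the grip force at its end, in the units of the state.
- get_obs(): the state, without advancing time (a new reading comes with each control period).
- vision.capture(name): name is "side" or "top"; returns a dict with "pixels" (420x560x3 uint8, red, green, blue), "vfov" (degrees; the focal length in pixels is half the picture's height over the tangent of half this angle, whatever the lens; pixels are square), "cx", "cy" (the principal point, pixels), "dist" ([k1, k2, p1, p2, k3] as OpenCV has them; the pictures are not rectified), "pose" (4x4, takes a point from camera to world coordinates). Camera axes: x right, y up, looking along -z (the intrinsics and any distortion apply to the point x, -y, -z); pixel columns grow to the right and rows downward; lengths in mm; the calibration is good to about 2 mm. A picture is of the moment at which its call begins. There is no depth.
- workorder.close_job(): hands the job in; it is judged then, once.
The state is a dict: "time": time; "joint_positions": joint angles; "dq": joint speeds; "tau": joint torques, N m; "tool_pos": TCP position; "tcp_rot": TCP orientation; "contact_force": force on the tool from outside, world axes, zero at the start; "moment": the same for the moment, N m; "grip_width": finger opening in mm; "finger_force": force on a finger pad.
Only numpy, scipy, OpenCV 4.12 (cv2) and the standard library are available. Lean on these libraries where they do the work, as an engineer would, in place of code of your own. Each camera call takes 0.05 s, during which the arm holds its last target. There are 200 camera calls.

### The job

The three sealed sample tins in the yellow tray look alike but weigh differently. Stack them upright and squarely in the blue carrying frame, the heaviest at the bottom, the middle one on it and the lightest on top, then swing the hold-down arm right over the stack to its stop. Do not tip a tin over, and leave the bottle, jars, dish and beaker where they stand.

Things in the scene. Friction and masses are not known exactly. Their poses are not given: they have to be found in the camera images.
- tin_a: one of three outwardly identical sealed metal sample tins (aluminium, bright flat lid, white paper patch on both broad sides): a block 66 mm (its x) by 46 mm (its y) by 50 mm tall (z), origin at the centre of its underside. Each weighs 0.28 to 0.85 kg, no two within 0.15 kg of each other; look and name tell nothing about the weight.
- tin_b: as tin_a. At the start the three tins stand upright in a row in the low yellow tray, about 11 mm apart with their broad sides facing, so there is no room for a finger between them: while a neighbour stands beside it a tin can only be gripped across its 66 mm ends.
- tin_c: as tin_a; any of the three may be the heaviest. What is inside may shift by 1 mm. (Behind the work a shelf unit runs across the bench from about world x = 0.72 m on; a hand whose TCP goes beyond x = 0.65 m may touch it.)
- tray: yellow spill tray, fixed, 230 mm (its x) by 330 mm (its y), origin at the centre of its underside. Floor 2 mm thick, rim only 11 mm high and 4 mm wide. The row of tins runs along its y, 57 mm from one to the next, their 66 mm along its x; the rest of its floor is free but for the blue-capped jar in one corner.
- frame: blue carrying frame, fixed; origin on its underside, straight below the middle of the stack. Base plate 8 mm thick, x -50 to +50 mm, y -115 to +45 mm. The tins stand stacked on the plate with their 66 mm along the frame's x, either way round. A post of radius 9 mm stands at y = -85 mm and carries the hold-down arm.
- seat (a point): middle of the place for the lowest tin, on the plate's top, 8 mm above the frame's origin. Two channel guides clasp the tins' ends: inside 74 by 54 mm (4 mm clear all round), straight up to 60 mm above this point, flared to 71 mm, outside 94 by 73 mm; the middle 50 mm of both broad sides stays open for fingers. Above the guides the stack is free.
- post_top (a point): point on the vertical axis of the frame's post, which is the arm's hinge axis, 180 mm above the frame's underside, at the top of the arm's hub (26 mm across)
- knob (a point): middle of the red knob on the hold-down arm: a cylinder 18 mm across and 30 mm tall (15 mm above and below this point), standing on the arm 85 mm from the post axis, its middle 189 mm above the frame's underside. It can be pinched from above or pushed sideways.
- holddown (a joint): angle of the steel hold-down arm, rad: 0 = closed at its stop, knob straight above the frame's origin; positive = swung away to the frame's -x side, at most 2.2. At q the knob is at frame x = -85 sin q, y = -85 + 85 cos q mm. The arm is 20 mm wide, its lowest part 161 mm above the frame's underside, 3 mm over a full stack. It turns with light friction (1 N at the knob) and stays where left.
- flex_lamp: lead of a lamp, fixed, 9 mm thick, lying on the worktop from about world (0.22, -0.43) over (0.41, -0.43), (0.45, -0.39), (0.445, -0.32), (0.47, -0.29) and (0.52, -0.26) to (0.69, -0.27) m, where it rises to a socket at z 0.27; this origin is only a point beside it. Set nothing down on it.
- wash_bottle: tall white squeeze bottle, body 69 mm across, 246 mm tall with a bent spout reaching about 75 mm from its axis; origin at the centre of its footprint; a bystander
- red_cap_jar: white specimen jar with red cap, 62 mm across, 88 mm tall, origin at the centre of its underside; a bystander
- blue_cap_jar: white specimen jar with blue cap, 58 mm across, 78 mm tall, standing in a corner of the tray, origin at the centre of its underside; a bystander
- petri: petri dish, 90 mm across, 30 mm high, origin at the centre of its underside; a bystander
- beaker: small beaker, 67 mm across, 62 mm tall, origin at the centre of its underside; a bystander
There are look-alikes about, which are no part of the job. Leave any orange or pink look-alike of the tin_c alone. Leave any purple or turquoise look-alike of the tin_b alone.

How it is judged:
By the outcome, as a careful person would: the job done as asked, in the order asked, and still so for the second after the job is handed in, with the robot touching nothing.
It also fails if it takes over 72 s, if anything falls off the work surface, if the arm or the gripper's body presses on something with over 40 N, if the wrist force passes 120 N, or if a joint passes its speed limit or range.

## Working session

There is one attempt and no reset: what is moved stays moved. The work goes in short steps, Python scripts to look and compute and a shell command to move; the robot and the scene stay as the last step left them, time stands still between calls to the robot, and variables do not carry over. Pictures are saved under pics/ and viewed, at most 10 in all, crops included, and the job is handed in when it is done.

```bash
mkdir -p pics; ls
python3 - <<'E'
from plant import get_obs, vision, workorder
import cv2
for n in("side","top"):
    c=vision.capture(n); cv2.imwrite(f"pics/{n}0.png",c["pixels"][:,:,::-1]); print({k:v for k,v in c.items() if k!="pixels"})
print(get_obs())
E
```

```text
pics
{'vfov': 49.28207651891838, 'cx': 278.45490561906536, 'cy': 210.90555649005674, 'dist': array([-0.09228475,  0.        ,  0.        ,  0.        ,  0.        ]), 'pose': array([[ 1.98409248e-01,  4.45641237e-01, -8.72947684e-01,
        -8.45573129e+02],
       [-9.80118999e-01,  9.08672291e-02, -1.76379973e-01,
        -2.88353148e+02],
       [ 7.20147867e-04,  8.90588028e-01,  4.54810341e-01,
         8.04488564e+02],
       [ 0.00000000e+00,  0.00000000e+00,  0.00000000e+00,
         1.00000000e+00]])}
{'vfov': 54.00433855268849, 'cx': 284.36892889532226, 'cy': 212.67035041623646, 'dist': array([-0.07814743,  0.        ,  0.        ,  0.        ,  0.        ]), 'pose': array([[-2.91795917e-02,  9.91853274e-01, -1.23998524e-01,
         3.15796384e+02],
       [-9.99510195e-01, -3.03559965e-02, -7.60811581e-03,
        -2.81435401e+01],
       [-1.13102333e-02,  1.23715787e-01,  9.92253235e-01,
         1.25074160e+03],
       [ 0.00000000e+00,  0.00000000e+00,  0.00000000e+00,
         1.00000000e+00]])}
{'time': 0.1, 'joint_positions': array([ 1.03599760e+00,  3.42645865e-01,  1.52491200e+00, -3.32081227e-05,
        1.27544910e+00, -1.45975689e-01]), 'dq': array([-0.00087965, -0.00346875, -0.00260484,  0.00053359, -0.00072066,
        0.00177498]), 'tau': array([ 1.38727242e-03, -4.32005560e+01, -2.44695568e+01,  7.18360953e-02,
        5.25016047e-02, -5.06097172e-05]), 'tool_pos': array([198.82368551, 485.51748841, 244.92150348]), 'tcp_rot': array([-3.14018876e+00, -1.74304433e-04,  2.75277918e+00]), 'contact_force': array([ 0.21357374,  1.14767886, -0.03394179]), 'moment': array([-0.00379505,  0.0594509 ,  0.00264708]), 'finger_force': 0.0, 'grip_width': 91.67453365219492}
```

View pics/top0.png

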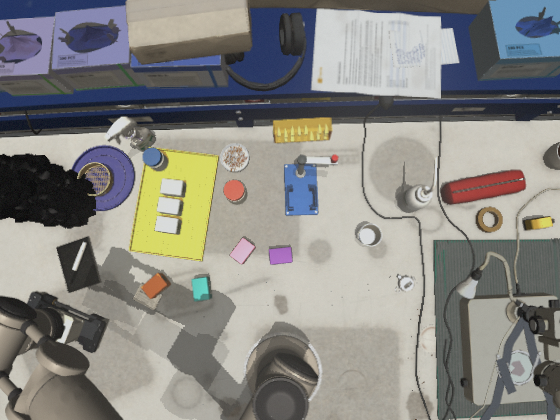

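View pics/side0.png

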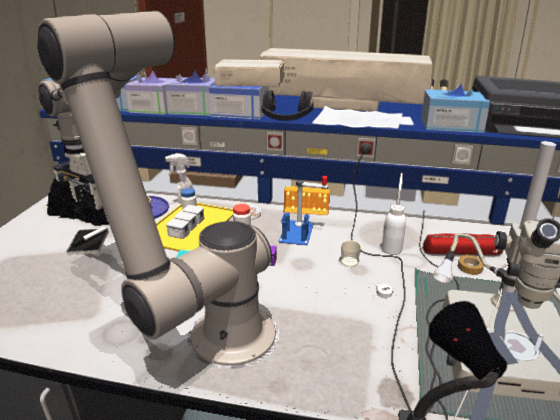

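The tins are at about (173,187), (168,205) and (167,224) in the top view. The frame is at (300,190) with its post at the top end, and the red knob is at (334,159), swung away. The orange (155,285), turquoise (202,288), pink (242,250) and purple (280,255) blocks are the look-alikes. The post stands close to the stack, so I'll check the shape of the gripper body in one enlarged picture.

Run:
```python
import cv2,numpy as np
t=cv2.imread("pics/top0.png"); s=cv2.imread("pics/side0.png")
a=cv2.resize(t[280:370,0:130],(520,360),interpolation=3)[:,:395]
b=cv2.resize(t[140:240,120:220],(400,400),interpolation=3)
c=cv2.resize(t[140:220,270:350],(400,400),interpolation=3)
im=np.zeros((600,800,3),np.uint8); im[:200,:400]=cv2.resize(t[280:370,0:130],(400,200))
im[200:600,:400]=b; im[200:600,400:]=c
im[:200,400:]=cv2.resize(s[60:220,20:120],(400,200))[:200] if 0 else 0
cv2.imwrite("pics/crop1.png",im)
```

```text
(no output)
```

View pics/crop1.png

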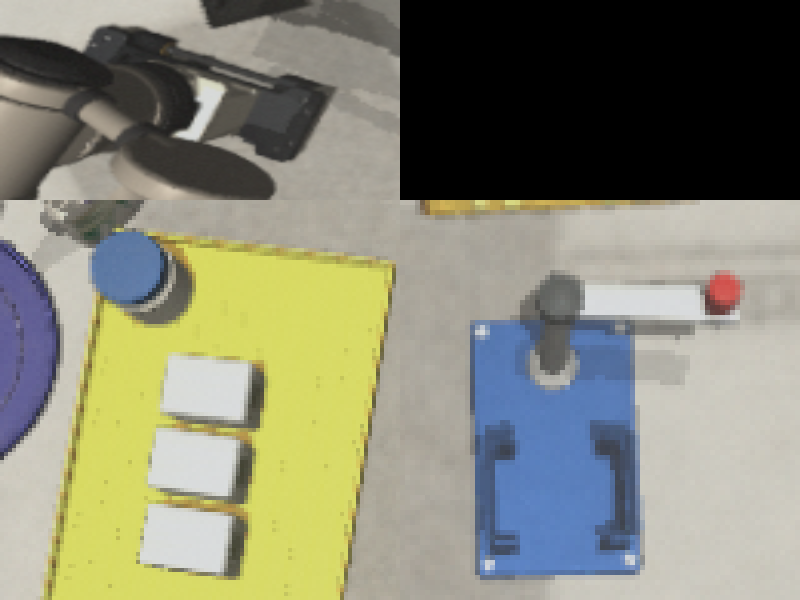

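The gripper body does run 190 mm along its closing axis. A broad-side grip inside the frame would hit the post, which is 85 mm away and 180 mm tall. So I'll keep to end grips above the guides. The bottom tin will be let down between the guides held by its top edge. Next I'll measure.

```bash
cat > h.py <<'E'
import cv2,numpy as np
from plant import get_obs, vision
def cap(n="top"):
    c=vision.capture(n); return c,np.ascontiguousarray(c["pixels"][:,:,::-1])
def ray(c,uv):
    f=c["pixels"].shape[0]/2/np.tan(np.radians(c["vfov"]/2)); K=np.array([[f,0,c["cx"]],[0,f,c["cy"]],[0,0,1]])
    p=cv2.undistortPoints(np.array(uv,float).reshape(-1,1,2),K,c["dist"]).reshape(-1,2)
    d=np.c_[p[:,0],-p[:,1],-np.ones(len(p))]@c["pose"][:3,:3].T
    return c["pose"][:3,3],d
def plane(c,uv,z):
    o,d=ray(c,uv); return o+d*((z-o[2])/d[:,2])[:,None]
def rect(c,m,z):
    """world-plane min-area rectangle of each big contour (mask upsampled): centre,size,angle"""
    S=8; M=cv2.GaussianBlur(cv2.resize((m*255).astype(np.uint8),None,fx=S,fy=S,interpolation=cv2.INTER_LINEAR),(0,0),4)
    out=[]
    for k in cv2.findContours((M>127).astype(np.uint8),0,1)[0]:
        if cv2.contourArea(k)<40*S*S: continue
        w=plane(c,(k.reshape(-1,2)+.5)/S-.5,z)[:,:2]
        (cx,cy),sz,a=cv2.minAreaRect(w.astype(np.float32)); mo=cv2.moments(w.astype(np.float32))
        out.append([cx,cy,*sz,a,mo['m10']/mo['m00'],mo['m01']/mo['m00'],k[:,0,0].mean()/S,k[:,0,1].mean()/S])
    return np.array(out)
def masks(im):
    H=cv2.cvtColor(im,cv2.COLOR_BGR2HSV).astype(int); h,s,v=H[...,0],H[...,1],H[...,2]
    return h,s,v
E
python3 - <<'E'
from h import *
np.set_printoptions(precision=1,suppress=True)
c,im=cap(); h,s,v=masks(im)
box=lambda x0,y0,x1,y1:np.pad(np.ones((y1-y0,x1-x0),bool),((y0,420-y1),(x0,560-x1)))
print("lids cx,cy,w,h,ang,mx,my,u,v\n",rect(c,(s<60)&(v>170)&box(150,172,190,240),52))
print("tray",rect(c,((h>20)&(h<35)&(s>100))&box(120,140,225,265),5))
print("plate",rect(c,((h>95)&(h<125)&(s>100))&box(278,155,325,222),8))
print("knob",rect(c,(((h<8)|(h>172))&(s>140))&box(322,150,345,168),200))
print("hub",rect(c,((s<70)&(v<110))&box(290,150,312,168),180))
print("redjar",rect(c,(((h<8)|(h>172))&(s>120))&box(220,175,250,205),88))
print("bluejar",rect(c,((h>95)&(h<125)&(s>80))&box(140,145,165,170),78))
E
```

```text
lids cx,cy,w,h,ang,mx,my,u,v
 [[442.3 331.5  66.2  46.5  80.4 442.3 331.5 166.3 224.6]
 [499.1 326.1  66.3  46.6  80.2 499.1 326.2 168.1 205.4]
 [555.4 317.1  65.5  46.7  81.7 555.3 316.9 171.4 186.8]]
tray [[513.8 321.8 233.6 333.4  80.6 505.6 318.3 174.6 203. ]]
plate [[542.7 -70.2  97.8 157.1  88.3 540.2 -66.4 300.  190.7]]
knob []
hub [[586.1 -67.3  26.8  35.6  60.3 586.4 -67.6 300.8 162. ]]
redjar [[532.7 124.9  57.3  58.1  89.1 532.7 125.  233.9 190. ]]
bluejar [[641.8 369.1  54.5  54.4  87.7 642.4 368.9 152.  156.8]]
```

Run:
```python
from h import *
np.set_printoptions(precision=1,suppress=True)
c,im=cap(); h,s,v=masks(im)
ctr=lambda m,b:(lambda q:(q[1].mean()+b[0],q[0].mean()+b[1],len(q[0])))(np.nonzero(m[b[1]:b[3],b[0]:b[2]]))
k=ctr(((h<10)|(h>170))&(s>120),(322,150,345,168)); print("knob",k,plane(c,[k[:2]],202))
for z in(180,):
    print("hub top guess",plane(c,[(301.3,159.0),(302,159.4),(300.5,160)],z))
blue=((h>95)&(h<125)&(s>100))
# plate edges: per-row/col subpixel extents
b=im[:,:,0].astype(int)-im[:,:,2]
prof=lambda a,t:np.interp(t,a,np.arange(len(a)))
for r in(170,176,182,200,208):
    row=b[r,275:330]; t=row.max()*.5; L=np.argmax(row>t); R=len(row)-1-np.argmax(row[::-1]>t)
    l=L-1+(t-row[L-1])/(row[L]-row[L-1]); q=R+(row[R]-t)/(row[R]-row[R+1]); print("row",r,plane(c,[(275+l,r),(275+q,r)],8)[:,:2].ravel())
for u in(289,292,311,313,315):
    col=b[150:230,u]; t=np.median(col[20:60])*.5; L=np.argmax(col>t); R=len(col)-1-np.argmax(col[::-1]>t)
    l=L-1+(t-col[L-1])/(col[L]-col[L-1]); q=R+(col[R]-t)/(col[R]-col[R+1]); print("col",u,plane(c,[(u,150+l),(u,150+q)],8)[:,:2].ravel())
```

```text
knob (np.float64(334.38709677419354), np.float64(157.6451612903226), 31) [[ 587.6 -154.9  202. ]]
hub top guess [[592.3 -69.2 180. ]
 [591.1 -71.1 180. ]
 [589.6 -67.  180. ]]
row 170 [ 603.6  -21.2  600.6 -118.5]
row 176 [ 584.7  -21.6  581.7 -119.3]
row 182 [ 565.9  -21.5  562.9 -119.2]
row 200 [ 509.9  -23.3  507.  -119.4]
row 208 [ 485.3  -22.3  482.3 -119.1]
col 289 [622.4 -37.3 464.6 -32.5]
col 292 [622.4 -46.6 464.6 -41.6]
col 311 [ 618.5 -105.1  463.9  -99.3]
col 313 [ 613.3 -111.1  462.8 -105.3]
col 315 [ 616.4 -117.4  462.8 -111.4]
```

```bash
cat > d.py <<'E'
import sys,json,numpy as np
# from commanded pose to targets x y z yaw(deg); several targets separated by ','
p=np.array(json.load(open("cmd.json")))
y=np.radians(p[3]); R=np.array([[np.cos(y),np.sin(y),0],[np.sin(y),-np.cos(y),0],[0,0,-1]])
for a in " ".join(sys.argv[1:]).split(","):
    t=np.array([float(v) for v in a.split()])
    print(np.round(R.T@(t[:3]-p[:3])/1000,4).tolist(),"rot z %.3f"%-np.radians(t[3]-p[3]),"dist %.0f"%np.linalg.norm(t[:3]-p[:3]))
json.dump(t.tolist(),open("cmd.json","w"))
E
echo '[199.0,485.8,245.5,157.72]'>cmd.json; python3 d.py 555.3 317.0 130 171; python3 d.py 555.3 317.0 46 171
```

```text
[-0.3937, -0.0211, 0.1155] rot z -0.232 dist 411
[0.0, 0.0, 0.084] rot z -0.000 dist 84
```

```bash
python3 -m pendant '{"dp":[[-0.394,-0.021,0.115],[-0.394,-0.021,0.115],[-0.394,-0.021,0.115],[-0.394,-0.021,0.115],[-0.394,-0.021,0.115],[-0.394,-0.021,0.115],[-0.394,-0.021,0.115],[-0.394,-0.021,0.115]],"rotation":[[0,0,-0.232],[0,0,-0.232],[0,0,-0.232],[0,0,-0.232],[0,0,-0.232],[0,0,-0.232],[0,0,-0.232],[0,0,-0.232]]}' 0.0918
```

```text
time: 1.2
tool_pos: [557.4, 314.8, 128.6]
tcp_rot: [-3.14, -0.002, 2.981]
contact_force: [-0.4, -0.5, -0.2]
grip_width: 91.6
finger_force: 0.0
```

```bash
python3 -m pendant '{"dp":[[0,0,0.05],[0,0,0.084],[0,0,0.084],[0,0,0.084]],"rotation":[[0,0,0],[0,0,0],[0,0,0],[0,0,0]]}'; python3 -c "
from plant import get_obs;o=get_obs();print(o['joint_positions'],o['tool_pos'],o['contact_force'],o['moment'])"
```

```text
time: 1.7
tool_pos: [556.1, 318.0, 48.3]
tcp_rot: [3.14, 0.002, 2.986]
contact_force: [-0.0, -0.1, -1.0]
grip_width: 91.5
finger_force: 0.0
[ 3.99795373e-01  7.45728601e-01  1.40600780e+00  1.83933383e-04
  9.87488184e-01 -1.01502427e+00] [556.06731622 317.95789908  48.27136362] [-0.01600242 -0.09572307 -1.00082022] [ 0.03010716 -0.0145555   0.01650334]
```

```bash
python3 -m pendant '{"dp":[[0,0,0],[0,0,0],[0,0,0],[0,0,0]],"rotation":[[0,0,0],[0,0,0],[0,0,0],[0,0,0]]}' 0.055; python3 -m pendant '{"dp":[[0,0,-0.01],[0,0,-0.025],[0,0,-0.025],[0,0,-0.025]],"rotation":[[0,0,0],[0,0,0],[0,0,0],[0,0,0]]}'; for i in 1 2; do python3 -m pendant '{"dp":[[0,0,0]],"rotation":[[0,0,0]]}'; done
```

```text
time: 2.2
tool_pos: [555.8, 317.0, 47.2]
tcp_rot: [3.141, 0.001, 2.985]
contact_force: [-2.1, -0.2, 3.9]
grip_width: 65.8
finger_force: 30.0
time: 2.7
tool_pos: [555.5, 317.0, 71.6]
tcp_rot: [3.141, -0.0, 2.985]
contact_force: [-0.1, -0.3, -3.7]
grip_width: 65.8
finger_force: 30.0
time: 2.82
tool_pos: [555.3, 316.9, 71.0]
tcp_rot: [-3.141, -0.001, 2.985]
contact_force: [-0.4, -0.3, -3.4]
grip_width: 65.8
finger_force: 30.0
time: 2.95
tool_pos: [555.4, 317.0, 71.1]
tcp_rot: [-3.141, -0.001, 2.985]
contact_force: [-0.2, 0.1, -3.8]
grip_width: 65.6
finger_force: 30.0
```

```bash
echo '[555.3,317,46,171]'>cmd.json; python3 d.py 555.3 317 80 171, 499.1 326.1 80 170, 499.1 326.1 46 170
python3 -m pendant '{"dp":[[0,0,0.015],[0,0,0.025],[0,0,0.025]],"rotation":[[0,0,0],[0,0,0],[0,0,0]]}'
```

```text
[0.0, 0.0, -0.034] rot z -0.000 dist 34
[0.0569, 0.0002, -0.034] rot z 0.017 dist 66
[0.0569, 0.0002, 0.0] rot z 0.017 dist 57
time: 3.32
tool_pos: [555.5, 316.9, 45.8]
tcp_rot: [-3.141, -0.0, 2.985]
contact_force: [0.2, -1.6, -1.8]
grip_width: 65.9
finger_force: 30.0
```

```bash
python3 -m pendant '{"dp":[[0,0,0],[0,0,0],[0,0,0],[0,0,-0.034],[0.057,0,-0.034],[0.057,0,-0.034],[0.057,0,0],[0.057,0,0]],"rotation":[[0,0,0],[0,0,0],[0,0,0],[0,0,0],[0,0,0.017],[0,0,0.017],[0,0,0.017],[0,0,0.017]]}' 0.0918;python3 -m pendant '{"dp":[[0,0,0],[0,0,0],[0,0,0],[0,0,0],[0,0,-0.01],[0,0,-0.025],[0,0,-0.025],[0,0,-0.025]],"rotation":[[0,0,0],[0,0,0],[0,0,0],[0,0,0],[0,0,0],[0,0,0],[0,0,0],[0,0,0]]}' 0.055;  for i in 1 2; do python3 -m pendant '{"dp":[[0,0,0]],"rotation":[[0,0,0]]}'; done
```

```text
time: 4.32
tool_pos: [498.3, 325.3, 44.6]
tcp_rot: [-3.139, -0.004, 2.968]
contact_force: [0.5, -0.8, 0.3]
grip_width: 91.9
finger_force: 0.0
time: 5.32
tool_pos: [499.1, 326.0, 71.4]
tcp_rot: [-3.142, -0.0, 2.968]
contact_force: [-0.0, -0.1, -8.4]
grip_width: 65.8
finger_force: 30.0
time: 5.45
tool_pos: [499.0, 325.8, 71.0]
tcp_rot: [-3.141, -0.001, 2.968]
contact_force: [0.1, -0.2, -7.9]
grip_width: 65.9
finger_force: 30.0
time: 5.58
tool_pos: [499.1, 325.9, 71.2]
tcp_rot: [-3.141, -0.001, 2.968]
contact_force: [1.3, 0.0, -8.7]
grip_width: 65.9
finger_force: 30.0
```

```bash
python3 d.py 499.1 326.1 80 170, 442.3 331.5 80 170.4, 442.3 331.5 46 170.4
```

```text
[0.0, 0.0, -0.034] rot z -0.000 dist 34
[0.0569, -0.0045, -0.034] rot z -0.007 dist 66
[0.0569, -0.0045, 0.0] rot z -0.007 dist 57
```

T1 weighs about 0.37 kg and T2 about 0.84 kg. With the mass range and the 0.15 kg spacing, T2 must be the heaviest. T3 can then only be the middle one, which I'll verify when lifting it. I'll put T2 back down and regrip it by its top 8 mm for the frame.

```bash
python3 -m pendant '{"dp":[[0,0,0.015],[0,0,0.025],[0,0,0.025]],"rotation":[[0,0,0],[0,0,0],[0,0,0]]}'; python3 -m pendant '{"dp":[[0,0,0],[0,0,0],[0,0,0],[0,0,-0.017],[0,0,-0.017],[0,0,-0.017]],"rotation":[[0,0,0],[0,0,0],[0,0,0],[0,0,0],[0,0,0],[0,0,0]]}' 0.076; python3 -m pendant '{"dp":[[0,0,0],[0,0,0],[0,0,0],[0,0,0],[0,0,-0.02],[0,0,-0.06],[0,0,-0.12],[0,0,-0.12]],"rotation":[[0,0,0],[0,0,0],[0,0,0],[0,0,0],[0,0,0],[0,0,0],[0,0,0],[0,0,0]]}' 0.055; echo '[499.1,326.1,183,170]'>cmd.json; python3 d.py 508 -70.4 183 179.2; python3 d.py 508 -70.4 120 179.2,508 -70.4 100 179.2
```

```text
time: 5.95
tool_pos: [499.2, 325.7, 45.9]
tcp_rot: [-3.141, -0.0, 2.968]
contact_force: [-0.3, -0.4, -6.3]
grip_width: 66.0
finger_force: 30.0
time: 6.7
tool_pos: [499.5, 326.1, 64.0]
tcp_rot: [3.141, 0.001, 2.968]
contact_force: [-0.6, -0.1, -0.3]
grip_width: 75.8
finger_force: 0.0
time: 7.7
tool_pos: [501.5, 327.1, 187.5]
tcp_rot: [3.136, 0.007, 2.968]
contact_force: [-0.2, 0.3, -7.7]
grip_width: 65.6
finger_force: 30.0
[-0.0776, -0.3889, 0.0] rot z -0.161 dist 397
[0.0, 0.0, 0.063] rot z -0.000 dist 63
[0.0, 0.0, 0.083] rot z -0.000 dist 83
```

```bash
python3 -m pendant '{"dp":[[-0.008,-0.04,0],[-0.02,-0.1,0],[-0.032,-0.16,0],[-0.044,-0.22,0],[-0.056,-0.28,0],[-0.067,-0.335,0],[-0.075,-0.375,0],[-0.0776,-0.389,0]],"rotation":[[0,0,-0.02],[0,0,-0.04],[0,0,-0.07],[0,0,-0.09],[0,0,-0.12],[0,0,-0.14],[0,0,-0.161],[0,0,-0.161]]}'; python3 -m pendant '{"dp":[[0,0,0],[0,0,0.02],[0,0,0.035],[0,0,0.035],[0,0,0.035]],"rotation":[[0,0,0],[0,0,0],[0,0,0],[0,0,0],[0,0,0]]}'
python3 - <<'E'
from h import *
for n in("top","side"):
    c,im=cap(n); x0,y0=(260,140) if n=="top" else (260,160)
    cv2.imwrite(f"pics/{n}1.png",cv2.resize(im[y0:y0+100,x0:x0+100],(400,400),interpolation=2))
a=cv2.imread("pics/top1.png");b=cv2.imread("pics/side1.png");cv2.imwrite("pics/c2.png",np.hstack([a,b]))
print(get_obs()["tool_pos"])
E
```

```text
time: 8.7
tool_pos: [507.1, -72.6, 181.0]
tcp_rot: [3.141, -0.004, 3.126]
contact_force: [-0.2, 0.5, -6.7]
grip_width: 65.8
finger_force: 30.0
time: 9.32
tool_pos: [508.8, -70.2, 148.8]
tcp_rot: [3.142, 0.0, 3.129]
contact_force: [0.5, -0.3, -7.1]
grip_width: 65.3
finger_force: 30.0
[508.97147402 -70.48444319 149.16946687]
```

View pics/c2.png

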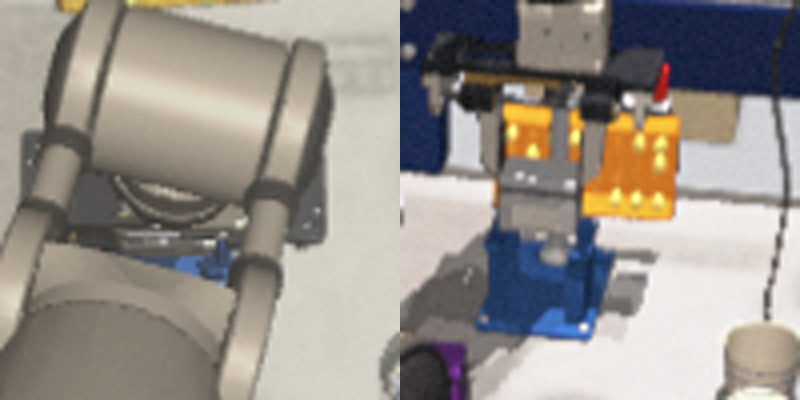

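The side view shows the tin (540,200 in the crop) centred over the open guides. The knob is clear of the body. I'll lower it while watching the force.

```bash
python3 -m pendant '{"dp":[[0,0,0.008],[0,0,0.016],[0,0,0.024],[0,0,0.024]],"rotation":[[0,0,0],[0,0,0],[0,0,0],[0,0,0]]}'; python3 -m pendant '{"dp":[[0,0,0.006],[0,0,0.012],[0,0,0.018],[0,0,0.024],[0,0,0.024],[0,0,0.024]],"rotation":[[0,0,0],[0,0,0],[0,0,0],[0,0,0],[0,0,0],[0,0,0]]}';python3 -c "
from plant import get_obs;o=get_obs();print(o['tool_pos'],o['contact_force'],o['moment'])"
```

```text
time: 9.93
tool_pos: [507.9, -70.5, 123.6]
tcp_rot: [3.141, -0.002, 3.129]
contact_force: [-0.1, 0.3, -8.3]
grip_width: 65.5
finger_force: 30.0
time: 10.68
tool_pos: [508.7, -70.7, 100.6]
tcp_rot: [-3.142, 0.0, 3.129]
contact_force: [-0.2, -0.1, -7.6]
grip_width: 65.6
finger_force: 30.0
[508.65159549 -70.65120646 100.61501295] [-0.16749029 -0.14416043 -7.6103233 ] [ 0.01848392 -0.03309658 -0.03611557]
```

```bash
python3 -m pendant '{"dp":[[0,0,0],[0,0,0],[0,0,0],[0,0,0],[0,0,-0.03],[0,0,-0.08],[0,0,-0.08]],"rotation":[[0,0,0],[0,0,0],[0,0,0],[0,0,0],[0,0,0],[0,0,0],[0,0,0]]}' 0.0918; echo '[508,-70.4,180,179.2]'>cmd.json; python3 d.py 442.3 331.5 180 170.4;python3 d.py 442.3 331.5 80 170.4, 442.3 331.5 46 170.4
```

```text
time: 11.55
tool_pos: [510.6, -71.2, 184.2]
tcp_rot: [-3.139, 0.008, 3.129]
contact_force: [0.9, 0.0, -0.2]
grip_width: 91.6
finger_force: 0.0
[0.0713, 0.4009, 0.0] rot z 0.154 dist 407
[0.0, 0.0, 0.1] rot z -0.000 dist 100
[0.0, 0.0, 0.134] rot z -0.000 dist 134
```

Going on to T3; once there the arm will clear the view of the frame and I can check the bottom tin.

```bash
python3 -m pendant '{"dp":[[0.01,0.055,0],[0.02,0.115,0],[0.031,0.175,0],[0.042,0.235,0],[0.052,0.295,0],[0.062,0.35,0],[0.069,0.39,0],[0.0713,0.401,0]],"rotation":[[0,0,0.02],[0,0,0.04],[0,0,0.06],[0,0,0.08],[0,0,0.1],[0,0,0.12],[0,0,0.154],[0,0,0.154]]}'
python3 - <<'E'
from h import *
np.set_printoptions(precision=1,suppress=True)
c,im=cap(); h,s,v=masks(im)
m=np.zeros(s.shape,bool); m[168:222,285:325]=((s<70)&(v>150))[168:222,285:325]
print(rect(c,m,58))
S,si=cap("side")
cv2.imwrite("pics/c3.png",np.hstack([cv2.resize(im[140:240,260:360],(400,400),interpolation=2),cv2.resize(si[160:260,250:350],(400,400),interpolation=2)]))
E
```

```text
time: 12.55
tool_pos: [441.2, 333.1, 179.4]
tcp_rot: [-3.141, -0.001, 2.978]
contact_force: [1.0, -0.4, 0.2]
grip_width: 91.7
finger_force: 0.0
[[ 508.3  -66.1   67.1   47.1   88.2  508.2  -66.8  300.5  198. ]
 [ 517.4  -80.   116.2  161.5   87.6  494.4 -106.8  313.2  203. ]]
```

View pics/c3.png

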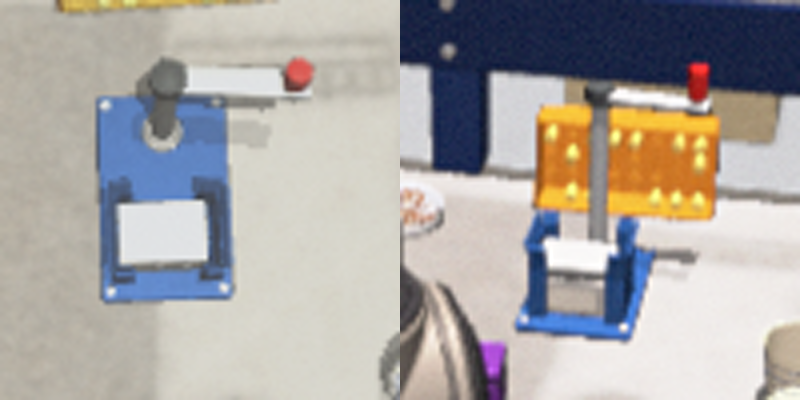

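The bottom tin stands flat in the guides. Its lid measures (508, -66.5), 67x47 mm at z = 58, and it is about 4 mm towards the left guide but square. Now T3.

```bash
python3 -m pendant '{"dp":[[0,0,0.05],[0,0,0.1],[0,0,0.125],[0,0,0.134],[0,0,0.134]],"rotation":[[0,0,0],[0,0,0],[0,0,0],[0,0,0],[0,0,0]]}';python3 -m pendant '{"dp":[[0,0,0],[0,0,0],[0,0,0],[0,0,0],[0,0,-0.01],[0,0,-0.025],[0,0,-0.025],[0,0,-0.025]],"rotation":[[0,0,0],[0,0,0],[0,0,0],[0,0,0],[0,0,0],[0,0,0],[0,0,0],[0,0,0]]}' 0.055;  for i in 1 2; do python3 -m pendant '{"dp":[[0,0,0]],"rotation":[[0,0,0]]}'; done; echo '[442.3,331.5,71,170.4]'>cmd.json; python3 d.py 442.3 331.5 180 170.4; python3 d.py 508.2 -68.5 180 179
```

```text
time: 13.28
tool_pos: [442.8, 330.4, 46.6]
tcp_rot: [-3.141, -0.0, 2.974]
contact_force: [0.8, 0.9, -0.6]
grip_width: 91.6
finger_force: 0.0
time: 14.28
tool_pos: [442.2, 331.2, 71.5]
tcp_rot: [3.142, -0.0, 2.975]
contact_force: [-0.5, 0.5, -5.3]
grip_width: 65.9
finger_force: 30.0
time: 14.4
tool_pos: [442.0, 331.1, 71.1]
tcp_rot: [-3.141, -0.001, 2.975]
contact_force: [-0.3, -0.4, -5.2]
grip_width: 65.8
finger_force: 30.0
time: 14.52
tool_pos: [442.1, 331.2, 71.2]
tcp_rot: [-3.141, -0.001, 2.975]
contact_force: [-0.5, 1.5, -5.1]
grip_width: 65.8
finger_force: 30.0
[0.0, 0.0, -0.109] rot z -0.000 dist 109
[-0.1317, -0.3834, 0.0] rot z -0.150 dist 405
```

T3 weighs about 0.53 kg, so it is the middle one. Carrying it over.

```bash
python3 -m pendant '{"dp":[[0,0,-0.04],[0,0,-0.09],[0,0,-0.109],[0,0,-0.109]],"rotation":[[0,0,0],[0,0,0],[0,0,0],[0,0,0]]}'; python3 -m pendant '{"dp":[[-0.013,-0.04,0],[-0.034,-0.1,0],[-0.055,-0.16,0],[-0.075,-0.22,0],[-0.096,-0.28,0],[-0.115,-0.335,0],[-0.127,-0.37,0],[-0.132,-0.3834,0]],"rotation":[[0,0,-0.02],[0,0,-0.04],[0,0,-0.07],[0,0,-0.09],[0,0,-0.12],[0,0,-0.14],[0,0,-0.15],[0,0,-0.15]]}'; python3 -m pendant '{"dp":[[0,0,0],[0,0,0.03],[0,0,0.05],[0,0,0.06],[0,0,0.06]],"rotation":[[0,0,0],[0,0,0],[0,0,0],[0,0,0],[0,0,0]]}'
```

```text
time: 15.02
tool_pos: [443.0, 331.6, 181.9]
tcp_rot: [3.139, 0.003, 2.975]
contact_force: [-0.6, -0.3, -5.8]
grip_width: 66.0
finger_force: 30.0
time: 16.02
tool_pos: [508.2, -70.6, 178.8]
tcp_rot: [3.141, -0.003, 3.122]
contact_force: [1.3, 0.5, -4.6]
grip_width: 65.7
finger_force: 30.0
time: 16.65
tool_pos: [508.5, -67.6, 120.0]
tcp_rot: [3.141, -0.001, 3.126]
contact_force: [-0.2, -0.5, -5.4]
grip_width: 65.6
finger_force: 30.0
```

```bash
python3 -m pendant '{"dp":[[0,0,0.006],[0,0,0.012],[0,0,0.016],[0,0,0.016],[0,0,0.016]],"rotation":[[0,0,0],[0,0,0],[0,0,0],[0,0,0],[0,0,0]]}'; python3 -m pendant '{"dp":[[0,0,0.001],[0,0,0.002],[0,0,0.002]],"rotation":[[0,0,0],[0,0,0],[0,0,0]]}'
```

```text
time: 17.27
tool_pos: [509.0, -68.8, 104.6]
tcp_rot: [-3.142, 0.0, 3.125]
contact_force: [-0.7, -0.3, -4.5]
grip_width: 65.7
finger_force: 30.0
time: 17.65
tool_pos: [509.0, -68.8, 103.2]
tcp_rot: [-3.141, 0.001, 3.125]
contact_force: [-1.5, 0.6, 4.5]
grip_width: 65.8
finger_force: 30.0
```

```bash
python3 -m pendant '{"dp":[[0,0,0],[0,0,0],[0,0,0],[0,0,0],[0,0,-0.03],[0,0,-0.08],[0,0,-0.08]],"rotation":[[0,0,0],[0,0,0],[0,0,0],[0,0,0],[0,0,0],[0,0,0],[0,0,0]]}' 0.0918; echo '[508.2,-68.5,182,179]'>cmd.json; python3 d.py 555.3 317 182 171
```

```text
time: 18.52
tool_pos: [511.0, -69.3, 186.0]
tcp_rot: [-3.14, 0.008, 3.125]
contact_force: [-0.2, -0.5, -0.7]
grip_width: 91.8
finger_force: 0.0
[-0.0404, 0.3863, 0.0] rot z 0.140 dist 388
```

```bash
python3 -m pendant '{"dp":[[-0.006,0.055,0],[-0.012,0.115,0],[-0.018,0.175,0],[-0.024,0.235,0],[-0.03,0.295,0],[-0.036,0.345,0],[-0.039,0.375,0],[-0.0404,0.3863,0]],"rotation":[[0,0,0.02],[0,0,0.04],[0,0,0.06],[0,0,0.08],[0,0,0.1],[0,0,0.12],[0,0,0.14],[0,0,0.14]]}'
python3 - <<'E'
from h import *
np.set_printoptions(precision=1,suppress=True)
c,im=cap(); h,s,v=masks(im)
box=lambda x0,y0,x1,y1:np.pad(np.ones((y1-y0,x1-x0),bool),((y0,420-y1),(x0,560-x1)))
print("lid2",rect(c,box(287,170,318,212)&(s<70)&(v>150),108))
print("tray",rect(c,(s<60)&(v>170)&box(150,172,190,240),52))
S,si=cap("side")
cv2.imwrite("pics/c4.png",np.hstack([cv2.resize(im[140:240,260:360],(400,400),interpolation=2),cv2.resize(si[160:260,250:350],(400,400),interpolation=2)]))
E
```

```text
time: 19.52
tool_pos: [555.1, 318.3, 181.0]
tcp_rot: [-3.141, -0.002, 2.987]
contact_force: [0.0, -0.4, -0.4]
grip_width: 91.8
finger_force: 0.0
lid2 [[508.7 -67.7  64.4  45.2  88.2 508.7 -67.6 301.4 194.9]]
tray []
```

View pics/c4.png

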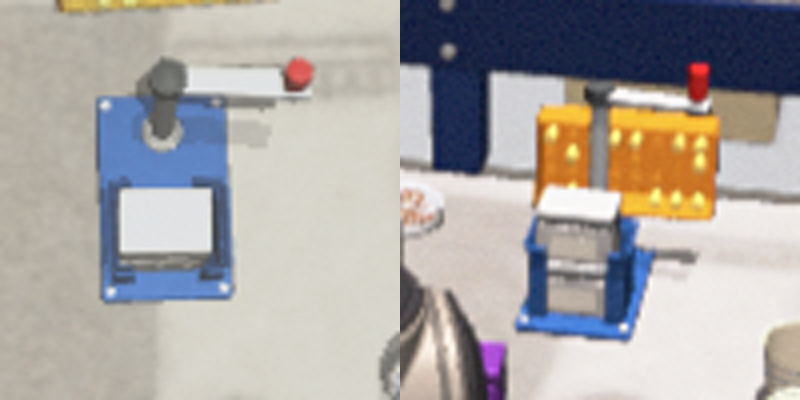

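Tin 2 stands flat and square at (508.7, -67.6). Next is the lightest, T1.

```bash
python3 -m pendant '{"dp":[[0,0,0.05],[0,0,0.1],[0,0,0.127],[0,0,0.136],[0,0,0.136]],"rotation":[[0,0,0],[0,0,0],[0,0,0],[0,0,0],[0,0,0]]}';python3 -m pendant '{"dp":[[0,0,0],[0,0,0],[0,0,0],[0,0,0],[0,0,-0.02],[0,0,-0.08],[0,0,-0.14],[0,0,-0.164]],"rotation":[[0,0,0],[0,0,0],[0,0,0],[0,0,0],[0,0,0],[0,0,0],[0,0,0],[0,0,0]]}' 0.055; echo '[555.3,317,210,171]'>cmd.json; python3 d.py 508.3 -68.5 210 179
```

```text
time: 20.25
tool_pos: [556.1, 316.0, 46.8]
tcp_rot: [-3.142, 0.0, 2.984]
contact_force: [0.4, -0.6, 0.1]
grip_width: 91.9
finger_force: 0.0
time: 21.25
tool_pos: [556.7, 317.4, 214.4]
tcp_rot: [3.139, 0.005, 2.985]
contact_force: [0.2, 0.6, -2.9]
grip_width: 65.9
finger_force: 30.0
[-0.0139, -0.3881, 0.0] rot z -0.140 dist 388
```

```bash
python3 -m pendant '{"dp":[[-0.001,-0.04,0],[-0.004,-0.1,0],[-0.006,-0.16,0],[-0.008,-0.22,0],[-0.01,-0.28,0],[-0.012,-0.34,0],[-0.0135,-0.375,0],[-0.0139,-0.388,0]],"rotation":[[0,0,-0.02],[0,0,-0.04],[0,0,-0.06],[0,0,-0.08],[0,0,-0.1],[0,0,-0.12],[0,0,-0.14],[0,0,-0.14]]}';python3 -m pendant '{"dp":[[0,0,0],[0,0,0.02],[0,0,0.04],[0,0,0.048],[0,0,0.054],[0,0,0.054],[0,0,0.054]],"rotation":[[0,0,0],[0,0,0],[0,0,0],[0,0,0],[0,0,0],[0,0,0],[0,0,0]]}';python3 -m pendant '{"dp":[[0,0,0.001],[0,0,0.002],[0,0,0.002]],"rotation":[[0,0,0],[0,0,0],[0,0,0]]}'
```

```text
time: 22.25
tool_pos: [508.3, -70.3, 210.1]
tcp_rot: [3.141, -0.001, 3.122]
contact_force: [0.1, -0.0, -3.3]
grip_width: 65.7
finger_force: 30.0
time: 23.12
tool_pos: [509.3, -68.5, 157.1]
tcp_rot: [-3.141, 0.001, 3.125]
contact_force: [0.2, -0.5, -3.5]
grip_width: 65.9
finger_force: 30.0
time: 23.5
tool_pos: [508.8, -68.6, 154.5]
tcp_rot: [3.142, 0.0, 3.125]
contact_force: [0.4, -0.1, -2.7]
grip_width: 65.6
finger_force: 30.0
```

```bash
python3 -m pendant '{"dp":[[0,0,0.001],[0,0,0.0015],[0,0,0.0015]],"rotation":[[0,0,0],[0,0,0],[0,0,0]]}'
```

```text
time: 23.88
tool_pos: [508.9, -68.6, 153.3]
tcp_rot: [3.142, 0.0, 3.125]
contact_force: [-0.5, 0.1, 0.2]
grip_width: 65.8
finger_force: 30.0
```

```bash
python3 -m pendant '{"dp":[[0,0,0],[0,0,0],[0,0,0],[0,0,0],[0,0,-0.03],[0,0,-0.09],[0,0,-0.1],[0,0,-0.1]],"rotation":[[0,0,0],[0,0,0],[0,0,0],[0,0,0],[0,0,0],[0,0,0],[0,0,0],[0,0,0]]}' 0.0918; echo '[508.3,-68.5,252.5,179]'>cmd.json; python3 d.py 587.6 -154.9 252.5 225; python3 d.py 587.6 -154.9 203 225
python3 - <<'E'
import numpy as np,subprocess
P=np.array([593.2,-71.6]);t=[]
for q in [1.35,1.15,.95,.75,.55,.35,.15,0.0,-.05,-.1]:
    fx,fy=-85*np.sin(q),85*np.cos(q); a=np.radians(89.2)
    w=P+np.array([fx*np.cos(a)-fy*np.sin(a),fx*np.sin(a)+fy*np.cos(a)]); t.append("%.1f %.1f 203 225"%tuple(w))
print(t[-3:]); print(subprocess.run(["python3","d.py",",".join(t)],capture_output=True,text=True).stdout)
E
```

```text
time: 24.88
tool_pos: [509.0, -68.6, 253.3]
tcp_rot: [-3.141, 0.001, 3.125]
contact_force: [-1.2, 0.0, 0.1]
grip_width: 91.7
finger_force: 0.0
[-0.0808, -0.085, 0.0] rot z -0.803 dist 117
[0.0, 0.0, 0.0495] rot z -0.000 dist 50
['508.2 -70.4 203 225', '508.4 -66.2 203 225', '508.8 -61.9 203 225']
[0.0096, 0.0105, 0.0] rot z -0.000 dist 14
[0.017, 0.0257, 0.0] rot z -0.000 dist 31
[0.0211, 0.0422, 0.0] rot z -0.000 dist 47
[0.0221, 0.0591, 0.0] rot z -0.000 dist 63
[0.0195, 0.0759, 0.0] rot z -0.000 dist 78
[0.0136, 0.0919, 0.0] rot z -0.000 dist 93
[0.0048, 0.1063, 0.0] rot z -0.000 dist 106
[-0.0036, 0.1159, 0.0] rot z -0.000 dist 116
[-0.0067, 0.1187, 0.0] rot z -0.000 dist 119
[-0.01, 0.1215, 0.0] rot z -0.000 dist 122
```

```bash
python3 -m pendant '{"dp":[[-0.02,-0.02,0],[-0.05,-0.05,0],[-0.075,-0.08,0],[-0.081,-0.085,0],[-0.081,-0.085,0],[-0.081,-0.085,0],[-0.081,-0.085,0]],"rotation":[[0,0,-0.15],[0,0,-0.32],[0,0,-0.49],[0,0,-0.66],[0,0,-0.803],[0,0,-0.803],[0,0,-0.803]]}' 0.036
python3 - <<'E'
from h import *
S,si=cap("side")
cv2.imwrite("pics/c5.png",cv2.resize(si[130:260,240:370],(520,520),interpolation=2))
E
```

```text
time: 25.75
tool_pos: [588.0, -154.7, 251.9]
tcp_rot: [3.14, -0.001, -2.358]
contact_force: [-0.4, -1.1, 1.0]
grip_width: 36.2
finger_force: 0.0
```

View pics/c5.png

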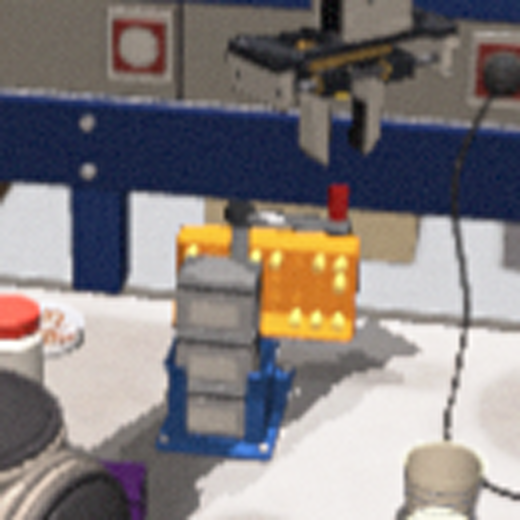

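All three tins stand upright in one stack, and the open fingers (315–370, 150) are straight above the red knob (340,205). I'll come down round the knob and swing the arm over.

```bash
python3 -m pendant '{"dp":[[0,0,0.02],[0,0,0.035],[0,0,0.045],[0,0,0.0495],[0,0,0.0495]],"rotation":[[0,0,0],[0,0,0],[0,0,0],[0,0,0],[0,0,0]]}'; python3 -m pendant '{"dp":[[0,0,0],[0,0,0]],"rotation":[[0,0,0],[0,0,0]]}' 0.025; python3 -m pendant '{"dp":[[0.0048,0.005,0],[0.0096,0.0105,0],[0.017,0.0257,0],[0.0211,0.0422,0],[0.0221,0.0591,0],[0.0195,0.0759,0],[0.0136,0.0919,0],[0.0136,0.0919,0]],"rotation":[[0,0,0],[0,0,0],[0,0,0],[0,0,0],[0,0,0],[0,0,0],[0,0,0],[0,0,0]]}'
```

```text
time: 26.42
tool_pos: [588.5, -154.9, 203.5]
tcp_rot: [3.142, 0.0, -2.356]
contact_force: [0.5, 0.1, 0.6]
grip_width: 35.5
finger_force: 0.0
time: 26.68
tool_pos: [588.6, -155.0, 204.0]
tcp_rot: [-3.141, 0.0, -2.355]
contact_force: [-0.1, 0.5, -0.5]
grip_width: 25.9
finger_force: 0.0
time: 27.68
tool_pos: [513.4, -98.2, 203.7]
tcp_rot: [3.141, 0.0, -2.354]
contact_force: [0.5, -0.5, -0.3]
grip_width: 25.1
finger_force: 0.0
```

```bash
python3 -m pendant '{"dp":[[-0.005,0.0075,0],[-0.009,0.0145,0],[-0.013,0.019,0],[-0.0172,0.024,0],[-0.0172,0.024,0]],"rotation":[[0,0,0],[0,0,0],[0,0,0],[0,0,0],[0,0,0]]}'; python3 -m pendant '{"dp":[[-0.0015,0.0015,0],[-0.003,0.003,0],[-0.003,0.003,0]],"rotation":[[0,0,0],[0,0,0],[0,0,0]]}'
```

```text
time: 28.3
tool_pos: [508.9, -69.9, 203.5]
tcp_rot: [3.141, 0.0, -2.355]
contact_force: [-0.6, -0.3, -1.0]
grip_width: 24.7
finger_force: 0.0
time: 28.68
tool_pos: [509.2, -66.7, 203.6]
tcp_rot: [-3.141, -0.0, -2.355]
contact_force: [1.1, -1.8, -1.2]
grip_width: 25.3
finger_force: 1.5
```

```bash
for i in 1 2; do python3 -m pendant '{"dp":[[-0.0012,0.0012,0],[-0.0012,0.0012,0]],"rotation":[[0,0,0],[0,0,0]]}'; done
```

```text
time: 28.92
tool_pos: [509.5, -66.1, 203.7]
tcp_rot: [-3.139, -0.001, -2.356]
contact_force: [2.0, -8.8, -0.9]
grip_width: 25.2
finger_force: 3.6
time: 29.18
tool_pos: [509.9, -65.6, 203.7]
tcp_rot: [-3.137, -0.002, -2.356]
contact_force: [3.1, -12.6, -4.0]
grip_width: 25.4
finger_force: 5.5
```

The force rises against a hard stop, so the arm is home. I'll back off and leave.

```bash
python3 -m pendant '{"dp":[[0.003,-0.003,0],[0.003,-0.003,0],[0.003,-0.003,-0.03],[0.003,-0.003,-0.08],[0.003,-0.003,-0.1],[0.003,-0.003,-0.1]],"rotation":[[0,0,0],[0,0,0],[0,0,0],[0,0,0],[0,0,0],[0,0,0]]}' 0.034; echo '[508.5,-70,303,225]'>cmd.json; python3 d.py 400 230 303 225
```

```text
time: 29.92
tool_pos: [509.4, -66.7, 304.8]
tcp_rot: [-3.139, 0.002, -2.355]
contact_force: [0.7, -0.5, 0.6]
grip_width: 33.9
finger_force: 0.0
[-0.1354, 0.2889, 0.0] rot z -0.000 dist 319
```

```bash
python3 -m pendant '{"dp":[[-0.02,0.05,0],[-0.046,0.1,0],[-0.07,0.15,0],[-0.094,0.2,0],[-0.118,0.25,0],[-0.13,0.28,0],[-0.135,0.289,0],[-0.135,0.289,0]],"rotation":[[0,0,0],[0,0,0],[0,0,0],[0,0,0],[0,0,0],[0,0,0],[0,0,0],[0,0,0]]}'
python3 - <<'E'
from h import *
c,im=cap(); h,s,v=masks(im); S,si=cap("side")
ctr=lambda m,b:(lambda q:(q[1].mean()+b[0],q[0].mean()+b[1],len(q[0])))(np.nonzero(m[b[1]:b[3],b[0]:b[2]]))
k=ctr(((h<10)|(h>170))&(s>120),(285,165,345,215)); print("knob",k,plane(c,[k[:2]],202))
cv2.imwrite("pics/c6.png",np.hstack([cv2.resize(im[140:240,260:360],(400,400),interpolation=2),cv2.resize(si[160:260,250:350],(400,400),interpolation=2)]))
E
```

```text
time: 30.92
tool_pos: [399.5, 232.6, 302.6]
tcp_rot: [3.141, -0.002, -2.354]
contact_force: [0.6, -0.0, -0.1]
grip_width: 34.1
finger_force: 0.0
knob (np.float64(302.93333333333334), np.float64(188.7), 30) [[507.75958046 -69.85908039 202.        ]]
```

View pics/c6.png

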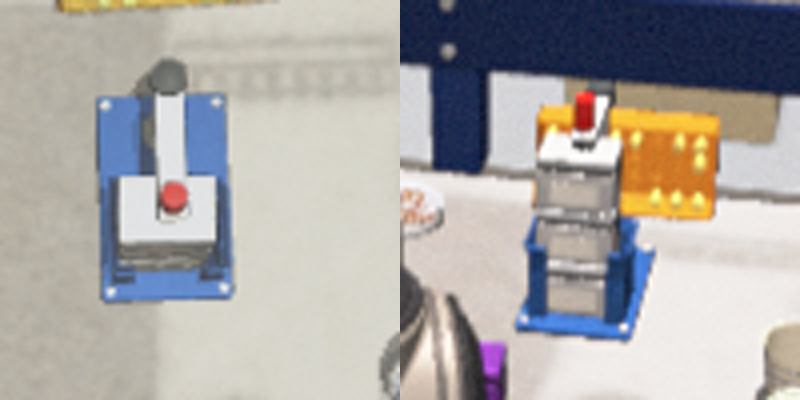

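The arm is closed with the knob at (507.8, -69.9), right over the frame's origin. The three tins stand flat and square in one stack, so I'm handing in.

```bash
python3 -c "
from plant import workorder;print(workorder.close_job())"
```

```text
the job is handed in; nothing more can be done
None
```

The three tins are stacked in the frame: heaviest (about 0.8 kg) at the bottom, then about 0.53 kg, then about 0.37 kg. The hold-down arm is at its stop and the job was handed in after about 31 s of robot time; the bottom tin had to be released about 30 mm above its seat between the guides, since the post blocked a lower grip.

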